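# One turn on the heel press

## Robot

A 6-joint arm with a two-finger parallel gripper is mounted at the origin on the work surface; the furniture and walls round the work are solid. World frame = base frame: x ahead of the robot, y to its left, z up, the work surface at z = 0. Lengths are in mm, angles in rad, forces in N, time in s.
With the tool pointing down it reaches from about 400 to 925 mm from the base axis. Payload 12.5 kg.
Tool frame: the origin (TCP) lies at the very end of the fingers, on their centre line; the grasp point (between the pads) lies 19 mm behind it; z points along the fingers, y is the line along which they close (so a half turn about z gives the same grasp; the last joint's range is limited). The gripper opens to 95 mm and grips with 3 to 60 N. Pads are 20 mm wide; open, the fingers measure 119 mm over their backs; the gripper's body (75 mm by 180 mm) begins 59 mm behind the grasp point.
Start: joints at [1.126, 0.491, 1.559, -0, 1.092, -0.106], TCP at [207.706, 589.495, 214.661] pointing down, gripper open.
Joint ranges: [-3.1, 3.1], [-0.84, 2.19], [0.05, 2.79], [-1.13, 4.28], [0.06, 2.93], [-2.69, 2.69]. Speed limits (rad/s): [2.22, 2.22, 2.79, 3.14, 3.14, 3.14].

## Interface

Orientations are given as [roll, pitch, yaw] about the fixed x, y, z axes, in that order (R = Rz(yaw) Ry(pitch) Rx(roll)).
In Python, from cell import * gives the robot as it stands.
- The arm moves only by the tool jog_arm, never from a script. Its argument "targets" is a list of rows, each an object with "turn": the turn, a rotation vector about the world's x, y, z in degrees, a list of three; "slide": the shift along the world's x, y, z in mm, a list of three; "claw": the opening in per cent of the stroke, from 0 (shut) to 100 (fully open). In form: [{"turn": [wx, wy, wz], "slide": [x, y, z], "claw": claw}, ...]. A call has 1 to 5 rows; each row shifts and turns the commanded pose from where the row before left it; what a row does not reach is not made up. A row lasts 1/8 s, in which the tool goes at most 62.5 mm and 10.7 degrees, less where a joint would pass 70% of its speed; a pose out of reach is approached as far as the arm can. A call with a gripper value outside its range is refused whole. The fingers move at their own pace and stop on an object; the grip force is fixed at half the most. Time passes only in rows, so rows that do not move let the fingers close. It gives the time, the measured TCP pose, the force, the opening and the grip force at its end, in the units of the state.
- state(): the state, without advancing time (a new reading comes with each control period).
- read_camera(name): name is "scene" or "top" or "wrist"; returns a dict with "frame" (400x640x3 uint8, blue, green, red), "mtx" (3x3 intrinsics, pixels), "R" (3x3) and "t" (3): a world point X has camera coordinates R X + t. Camera axes: x right, y down, z forward; pixel columns grow to the right and rows downward; lengths in mm; the calibration is good to about 2 mm. The wrist camera is an equidistant fisheye: a pixel r from the principal point sees the ray r / f radians off the axis. A picture is of the moment at which its call begins. There is no depth.
- job_done(): hands the job in; it is judged then, once.
Trained networks look in the newest picture that a camera, given by its name, has taken for a name from the list of things; names that differ only in an ending like _2 or _b are one class to them, and where a whole thing is asked for, a point or a joint stands for the part that bears it (a point fixed in the world has none). Each returns a list of dicts, best first, with "conf" (0 to 1); they miss things now and then, are a little off and sometimes report something else, mostly with a low value. They report only what shows in the picture. A call takes as long as a camera call.
- look_for(query, camera): "xy" ([column, row] in pixels, amid what is visible of it).
The state is a dict: "t": time; "joints": joint angles; "qvel": joint speeds; "tau": joint torques, N m; "eef_pos": TCP position; "tcp_rot": TCP orientation; "ft_force": force on the tool from outside, world axes, zero at the start; "moment": the same for the moment, N m; "opening": opening from 0.0 (shut) to 1.0 (fully open); "grip_force": force on a finger pad.
Only numpy, scipy, OpenCV 4.12 (cv2) and the standard library are available. Lean on these libraries where they do the work, as an engineer would, in place of code of your own. Each camera call takes 0.05 s, during which the arm holds its last target. There are 200 camera calls.

## Task

A freshly glued stacked heel lies under the pad of the bench screw press. Push the hand wheel round by its upright spoke handle, clockwise as seen from above, through exactly one full turn, so that the pad comes down on the heel and the handle ends at the bearing it had at the start, and leave it there. Push the handle gently with the fingers only, without gripping it; leave the heel where it lies, and pick up or shift nothing else on the table.

Things in the scene. Friction and masses are not known exactly. Their poses are not given: they have to be found in the camera images.
- wheel_hub (a point): centre of the hand wheel, on the top of its hub nut, on the vertical screw axis; about 234 mm above the table at the start. The dark steel wheel lies level on top of the press: rim circle 62 mm radius, rim bar 16 mm thick, rim's top about 6 mm below this point, three spokes. The wheel sinks 10 mm with the screw in one turn
- spoke_handle: the black upright handle on the wheel's rim, a round bar of 21 mm diameter and 56 mm length standing vertically, 62 mm from the screw axis; origin at the middle of its length, about 257 mm above the table at the start (from 229 to 285 mm); it revolves freely on its own spindle, goes round with the wheel and sinks 10 mm in one turn; it needs about 4 N at the handle to turn and stays where it is left
- handwheel (a joint): turning angle of the wheel in rad, growing clockwise seen from above (lowering the pad); it starts anywhere from -0.9 to 0.9; one turn is 6.283
- press: the fixed grey bench screw press, base 170 x 205 mm, two upright steel columns and a crossbeam on top (top of the columns 188 mm above the table), fixed to the table; origin on the table under the screw axis
- pressure_pad: the square steel pad 70 x 70 mm under the crosshead, sprung; about 7 mm above the heel at the start, it meets the heel in the last third of the turn and is then pressed on it by its spring with 5 to 20 N (origin on the table under it, no use for aiming)
- heel_stack: the glued heel, a D-shaped block of brown layers 59 x 58 x 36 mm, loose on the press bed 34 mm above the table; origin at the centre of its underside
- spare_heel: a second heel block of the same shape, loose on the table in front of the press; to be left alone; origin at the underside
- tin: glue tin 82 mm across, 102 mm tall, beside the press; to be left alone; origin at the underside
- brush: glue brush, 178 mm long, lying beside the press; to be left alone
- jar: glass jar of tacks with a lid, 54 mm across, 74 mm tall, beside the press; to be left alone; origin at the underside
- dye: small dye bottle with a black cap, 36 mm across, 66 mm tall, behind the press; to be left alone; origin at the underside
- mallet: cobbler's hammer, 278 mm long, lying on the right side of the table; to be left alone
- awl: awl with a yellow handle, 147 mm long, lying left of the press; to be left alone
- pincers: lasting pincers, 178 mm long, lying on the right side of the table; to be left alone

How it is judged:
By the outcome, as a careful person would: the job done as asked, in the order asked, and still so for the second after the job is handed in, with the robot touching nothing.
It also fails if it takes over 58 s, if anything falls off the work surface, if the arm or the gripper's body presses on something with over 40 N, if the wrist force passes 120 N, or if a joint passes its speed limit or range.

## Working session

There is one attempt and no reset: what is moved stays moved. The work goes in short steps, Python scripts to look and compute and a tool call to move; the robot and the scene stay as the last step left them, time stands still between calls to the robot, and variables do not carry over. Pictures are saved under pics/ and viewed, at most 10 in all, crops included, and the job is handed in when it is done.

Besides the shell and the picture viewer there is one more tool, called after "Request:" by a JSON object that holds its "op" and its "data". jog_arm: Moves the arm, as the interface text tells. Its arguments: {"type":"object","properties":{"targets":{"type":"array","items":{"type":"object","properties":{"turn":{"type":"array","items":{"type":"number"}},"slide":{"type":"array","items":{"type":"number"}},"claw":{"type":"number"}}}}},"required":["targets"]}

```bash
mkdir -p pics; ls
python3 - <<'E'
from cell import *
import cv2
s=state();print(s['t'],s['eef_pos'],s['tcp_rot'],s['ft_force'],s['opening'])
import numpy as np
for n in ("scene","top"):
    c=read_camera(n);cv2.imwrite(f"pics/{n}0.png",c["frame"])
    for q in ("wheel_hub","spoke_handle","press","tin","jar","dye"):
        print(n,q,[(d["xy"],round(d["conf"],2)) for d in look_for(q,n)[:2]])
    print(c["mtx"],c["R"],c["t"])
E
```

```text
pics
0.0 [207.62186896 589.25653616 214.03864268] [-3.14047437e+00 -9.80886134e-05  2.80277532e+00] [-0.1010294  -0.61547161 -0.09566933] 1.000470809061071
scene wheel_hub [([262.3, 191.0], 0.93)]
scene spoke_handle [([277.1, 180.5], 0.49), ([259.6, 300.5], 0.24)]
scene press [([263.5, 221.0], 0.57), ([285.5, 252.5], 0.49)]
scene tin [([236.2, 252.4], 0.63)]
scene jar [([275.2, 215.6], 0.38)]
scene dye [([235.8, 223.3], 0.48), ([269.6, 226.6], 0.39)]
[[480.34786206   0.         305.17197596]
 [  0.         480.34786206 196.86111362]
 [  0.           0.           1.        ]] [[-0.61205273 -0.79071217 -0.01287356]
 [-0.30831265  0.25357763 -0.91686515]
 [ 0.72824087 -0.55720073 -0.39898944]] [ 258.72659825  338.04998285 1435.25623014]
top wheel_hub [([273.4, 167.5], 0.87)]
top spoke_handle [([284.1, 174.4], 0.5)]
top press [([282.3, 177.0], 0.58)]
top tin [([237.3, 196.5], 0.63)]
top jar [([318.4, 138.6], 0.57)]
top dye [([221.5, 265.5], 0.56), ([279.7, 139.1], 0.41)]
[[390.78762724   0.         319.13299679]
 [  0.         390.78762724 196.20832909]
 [  0.           0.           1.        ]] [[-0.02715545 -0.99949931 -0.01623898]
 [-0.98624638  0.0294378  -0.16263913]
 [ 0.16303574  0.01159909 -0.98655198]] [ -52.9873859   525.95124873 1359.12587024]
```

```bash
cat > h.py <<'E'
from cell import *
import numpy as np, cv2
def ray_z(c,uv,z):
    d=c["R"].T@np.linalg.inv(c["mtx"])@np.array([uv[0],uv[1],1.]);o=-c["R"].T@c["t"]
    return o+d*(z-o[2])/d[2]
def proj(c,X):
    p=c["mtx"]@(c["R"]@np.array(X,float)+c["t"]);return p[:2]/p[2]
E
python3 - <<'E'
from h import *
T={"scene":{"hub":(262.3,191),"h":(277.1,180.5)},"top":{"hub":(273.4,167.5),"h":(284.1,174.4)}}
ims=[]
for n in T:
    c=read_camera(n)
    print(n,ray_z(c,T[n]["hub"],234),ray_z(c,T[n]["h"],257))
    x,y=map(int,T[n]["hub"]); f=c["frame"][y-75:y+125,x-100:x+100] 
    ims.append(cv2.resize(f,None,fx=2,fy=2,interpolation=cv2.INTER_CUBIC)); print(x-100,y-75)
    print(n, 'tin',ray_z(c,(237.3,196.5),60) if n=='top' else '')
cv2.imwrite("pics/a.png",np.hstack(ims))
E
```

```text
scene [543.69007666  92.86988542 234.        ] [544.6213546   28.11312581 257.        ]
162 116
scene tin 
top [588.05012037  70.63421259 234.        ] [559.69391338  34.9869423  257.        ]
173 92
top tin [528.98463021 222.59820302  60.        ]
```

View pics/a.png

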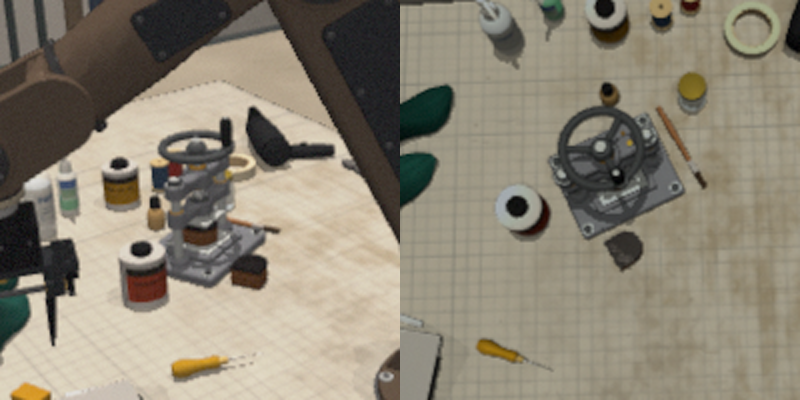

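View pics/top0.png

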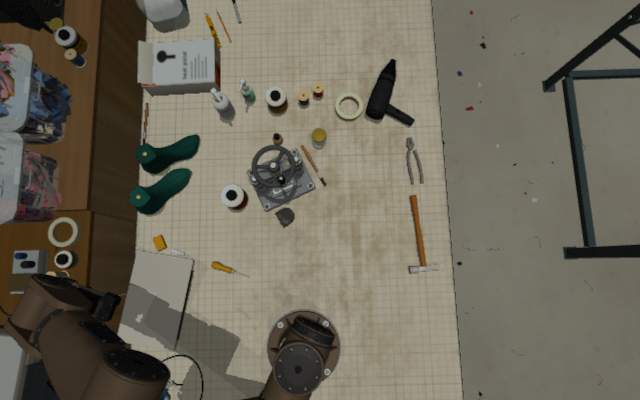

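The overview shows the press ahead of the robot, with the hub near top-view pixel (273.5, 166.5) and the handle near (281, 180). The tin is to its left, with the jar and dye behind it. The two cameras disagree by about 45 mm, so I'm zooming in.

Run:
```python
from h import *
ims=[]
for n,(x,y) in {"scene":(225,155),"top":(240,135)}.items():
    c=read_camera(n); f=c["frame"][y:y+80,x:x+66]
    ims.append(cv2.resize(f,None,fx=6,fy=6,interpolation=cv2.INTER_CUBIC))
    for X in ([588,70,234],[588,70,0]): print(n,X,proj(c,X))
    print(n,-c["R"].T@c["t"])
cv2.imwrite("pics/b.png",np.hstack(ims))
```

```text
scene [588, 70, 234] [260.90727321 185.75242844]
scene [588, 70, 0] [263.96555977 242.80722647]
scene [-782.63284225  918.58218243  885.92905928]
top [588, 70, 234] [273.60208185 167.50944963]
top [588, 70, 0] [281.84215229 182.2763183 ]
top [ 295.69253469  -84.20833114 1425.52810991]
```

View pics/b.png

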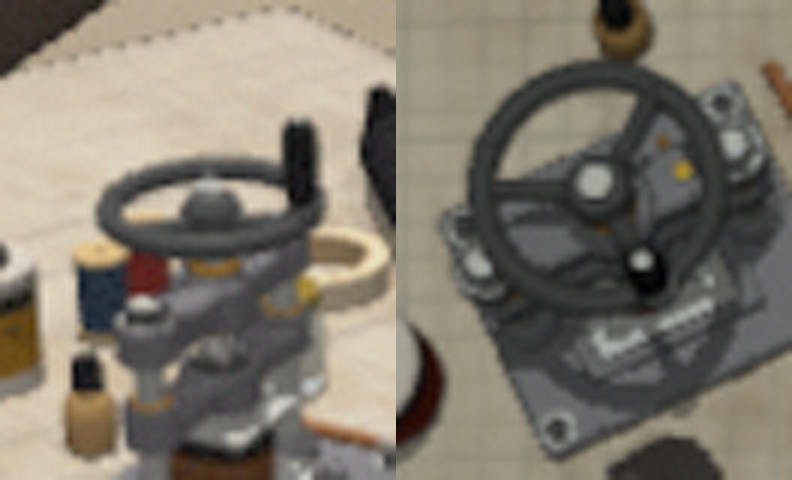

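Run:
```python
from h import *
c=read_camera("top");s=read_camera("scene")
print(ray_z(c,(273.3,165.5),234),ray_z(c,(274,166),220), ray_z(s,(260,186.3),234))
print("handle",ray_z(c,(280.9,178),285),ray_z(s,(274.8,175.5),285))
for H in ([590,70],[592,70]):
  for a in np.radians([180,200,215,230,250]):
    X=[H[0]+62*np.cos(a),H[1]+62*np.sin(a)];print(H,round(np.degrees(a)),proj(c,X+[285]),proj(s,X+[285]),proj(s,X+[257]))
```

```text
[594.49859192  70.89635386 234.        ] [596.3104925   70.50693359 220.        ] [585.68364423  75.37148655 234.        ]
handle [542.66552605  41.83538038 285.        ] [529.93800947  46.81829016 285.        ]
[590, 70] 180 [271.52185088 183.09823707] [269.5990747 177.1823757] [269.93905092 184.66138324]
[590, 70] 200 [278.61086017 181.65622478] [274.04249626 175.48721796] [274.35022734 182.91317853]
[590, 70] 215 [283.38750035 179.05799255] [276.21005356 173.97208447] [276.50116774 181.34946181]
[590, 70] 230 [287.32929931 175.35616817] [277.22827988 172.37032756] [277.51031167 179.69545952]
[590, 70] 250 [290.83110692 169.16390315] [276.73900185 170.29220559] [277.02100158 177.54827186]
[592, 70] 180 [271.51695945 182.44035476] [269.27771861 177.02203308] [269.6195374  184.49562188]
[592, 70] 200 [278.60398706 180.99895113] [273.72007085 175.32972738] [274.02966346 182.75034251]
[592, 70] 215 [283.37929833 178.4020378 ] [275.88832195 173.81714253] [276.18129264 181.18924127]
[592, 70] 230 [287.32000862 174.70216992] [276.90842901 172.21807217] [277.19229704 179.53799708]
[592, 70] 250 [290.82086438 168.51325693] [276.42318116 170.14342152] [276.70697067 177.39437475]
```

Request:
{"op": "jog_arm", "data": {"targets": [{"turn": [0, 0, 0], "slide": [0, 0, 55], "claw": 0}, {"turn": [0, 0, 0], "slide": [0, 0, 55], "claw": 0}, {"turn": [0, 0, 9], "slide": [20, -40, 35], "claw": 0}, {"turn": [0, 0, 9], "slide": [30, -50, 15], "claw": 0}, {"turn": [0, 0, 9], "slide": [30, -50, 15], "claw": 0}]}}

```text
t: 1.62
eef_pos: [288.1, 448.0, 390.3]
tcp_rot: [3.141, 0.0, -3.003]
ft_force: [0.9, 1.0, 0.1]
opening: 0.534
grip_force: 0.0
```

Request:
{"op": "jog_arm", "data": {"targets": [{"turn": [0, 0, 9], "slide": [30, -50, 0], "claw": 0}, {"turn": [0, 0, 10], "slide": [30, -50, 0], "claw": 0}, {"turn": [0, 0, 0], "slide": [30, -50, 0], "claw": 0}, {"turn": [0, 0, 0], "slide": [30, -50, 0], "claw": 0}, {"turn": [0, 0, 0], "slide": [25, -50, 0], "claw": 0}]}}

```text
t: 2.25
eef_pos: [432.0, 200.4, 389.8]
tcp_rot: [3.142, 0.001, -2.687]
ft_force: [0.9, 0.2, 1.3]
opening: 0.025
grip_force: 0.0
```

Request:
{"op": "jog_arm", "data": {"targets": [{"turn": [0, 0, 0], "slide": [25, -50, 0], "claw": 0}, {"turn": [0, 0, 0], "slide": [25, -50, 0], "claw": 0}, {"turn": [0, 0, 0], "slide": [20, -50, 0], "claw": 0}, {"turn": [0, 0, 0], "slide": [0, -30, 0], "claw": 0}, {"turn": [0, 0, 0], "slide": [0, 0, 0], "claw": 0}]}}

```text
t: 2.88
eef_pos: [501.4, 20.6, 389.6]
tcp_rot: [3.141, -0.0, -2.69]
ft_force: [-0.9, -0.1, -0.9]
opening: 0.004
grip_force: 0.0
```

```bash
cat >> h.py <<'E'
def wray(c,uv,z):
    K=c["mtx"];d=np.array([(uv[0]-K[0,2])/K[0,0],(uv[1]-K[1,2])/K[1,1]]);r=np.hypot(*d)
    v=c["R"].T@np.array([*(d/r*np.sin(r)),np.cos(r)]);o=-c["R"].T@c["t"]
    return o+v*(z-o[2])/v[2]
def wproj(c,X):
    p=c["R"]@np.array(X,float)+c["t"];r=np.arctan2(np.hypot(p[0],p[1]),p[2]);d=p[:2]/np.hypot(p[0],p[1])*r
    return d*np.diag(c["mtx"])[:2]+c["mtx"][:2,2]
E
python3 - <<'E'
from h import *
c=read_camera("wrist");cv2.imwrite("pics/w0.png",c["frame"])
print(c["mtx"][0],-c["R"].T@c["t"])
for q,z in (("wheel_hub",234),("spoke_handle",257)):
    for d in look_for(q,"wrist")[:2]: print(q,d["xy"],d["conf"],wray(c,d["xy"],z))
print(wproj(c,[592,71,234]),wproj(c,[537,43,285]),wproj(c,[537,43,229]))
E
```

```text
[309.70691629   0.         318.23595081] [438.22785674 -11.1133008  560.80482265]
wheel_hub [321.8, 226.5] 0.77 [539.09259289  41.69115656 234.        ]
[324.35154291 274.38387735] [324.48144798 242.65538163] [323.61233611 223.951628  ]
```

View pics/w0.png

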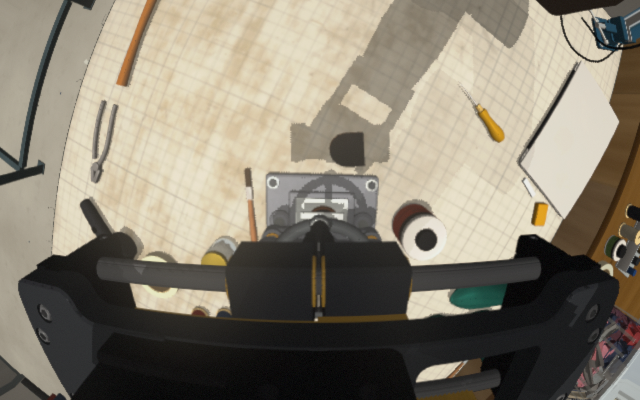

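The gripper hides the wheel from row 240 down, with only the handle's black end peeking out near (320, 235). I'll move the camera further forward over the wheel.

Request:
{"op": "jog_arm", "data": {"targets": [{"turn": [0, 0, 0], "slide": [45, 22, 0], "claw": 0}, {"turn": [0, 0, 0], "slide": [45, 22, 0], "claw": 0}, {"turn": [0, 0, 0], "slide": [40, 22, 0], "claw": 0}, {"turn": [0, 0, 0], "slide": [0, 0, 0], "claw": 0}, {"turn": [0, 0, 0], "slide": [0, 0, 0], "claw": 0}]}}

```text
t: 3.65
eef_pos: [630.8, 89.1, 389.5]
tcp_rot: [3.141, -0.0, -2.685]
ft_force: [-0.4, 0.6, 0.0]
opening: 0.008
grip_force: 0.0
```

Run:
```python
from h import *
c=read_camera("wrist");cv2.imwrite("pics/w1.png",cv2.resize(c["frame"][80:280,220:420],None,fx=3,fy=3,interpolation=cv2.INTER_CUBIC))
print(state()["eef_pos"],-c["R"].T@c["t"])
for q,z in (("wheel_hub",234),("spoke_handle",257)):
    for d in look_for(q,"wrist")[:2]: print(q,d["xy"],d["conf"],wray(c,d["xy"],z))
print(wproj(c,[592,71,234]),wproj(c,[537,43,285]),wproj(c,[537,43,229]))
```

```text
[630.56086153  88.71696708 389.99352143] [567.76922273  57.11249802 560.80500238]
wheel_hub [318.7, 152.1] 0.75 [595.60383825  70.79034576 234.        ]
spoke_handle [316.9, 89.9] 0.82 [539.45326671  41.28593829 257.        ]
[320.38554269 149.14662152] [319.70688108  84.98704018] [319.5355769   91.32000356]
```

View pics/w1.png

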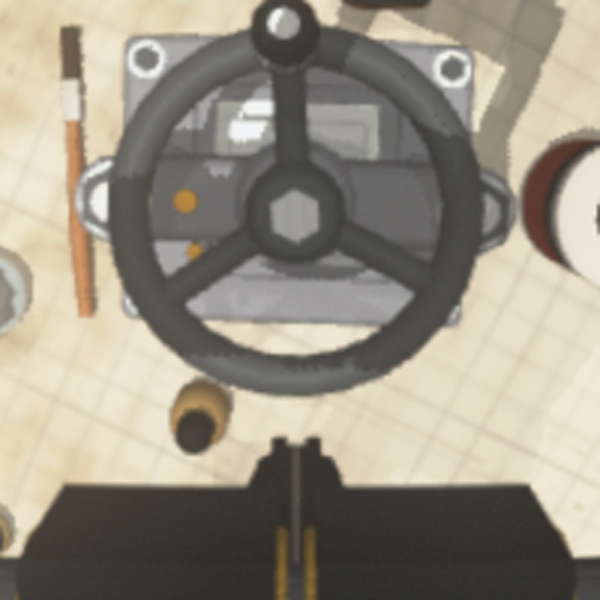

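Request:
{"op": "jog_arm", "data": {"targets": [{"turn": [0, 0, 0], "slide": [-34, -36, 0], "claw": 0}, {"turn": [0, 0, 0], "slide": [-34, -35, 0], "claw": 0}, {"turn": [0, 0, 0], "slide": [0, 0, -55], "claw": 0}, {"turn": [0, 0, 0], "slide": [0, 0, -55], "claw": 0}, {"turn": [0, 0, 0], "slide": [0, 0, -38], "claw": 0}]}}

```text
t: 4.42
eef_pos: [562.1, 16.8, 240.4]
tcp_rot: [3.141, -0.0, -2.688]
ft_force: [1.3, -0.0, -0.8]
opening: 0.004
grip_force: 0.0
```

Run:
```python
from h import *
s=state();print(s["eef_pos"],s["ft_force"])
P=[(562,18)]
for k in range(1,37):
    a=np.radians(238-10*k);P.append((round(595+62*np.cos(a)),round(71+62*np.sin(a))))
for k in range(0,36): print(238-10*(k+1),P[k+1],P[k+1][0]-P[k][0],P[k+1][1]-P[k][1])
```

```text
[562.12892599  16.78835285 240.42252007] [ 1.26396463 -0.03515715 -0.83874122]
228 (554, 25) -8 7
218 (546, 33) -8 8
208 (540, 42) -6 9
198 (536, 52) -4 10
188 (534, 62) -2 10
178 (533, 73) -1 11
168 (534, 84) 1 11
158 (538, 94) 4 10
148 (542, 104) 4 10
138 (549, 112) 7 8
128 (557, 120) 8 8
118 (566, 126) 9 6
108 (576, 130) 10 4
98 (586, 132) 10 2
88 (597, 133) 11 1
78 (608, 132) 11 -1
68 (618, 128) 10 -4
58 (628, 124) 10 -4
48 (636, 117) 8 -7
38 (644, 109) 8 -8
28 (650, 100) 6 -9
18 (654, 90) 4 -10
8 (656, 80) 2 -10
-2 (657, 69) 1 -11
-12 (656, 58) -1 -11
-22 (652, 48) -4 -10
-32 (648, 38) -4 -10
-42 (641, 30) -7 -8
-52 (633, 22) -8 -8
-62 (624, 16) -9 -6
-72 (614, 12) -10 -4
-82 (604, 10) -10 -2
-92 (593, 9) -11 -1
-102 (582, 10) -11 1
-112 (572, 14) -10 4
-122 (562, 18) -10 4
```

Request:
{"op": "jog_arm", "data": {"targets": [{"turn": [0, 0, 0], "slide": [-4, 4, 1], "claw": 0}, {"turn": [0, 0, 0], "slide": [-4, 4, 0], "claw": 0}, {"turn": [0, 0, 0], "slide": [-4, 4, 0], "claw": 0}, {"turn": [0, 0, 0], "slide": [-4, 4, 0], "claw": 0}, {"turn": [0, 0, 0], "slide": [-6, 9, 0], "claw": 0}]}}

```text
t: 5.05
eef_pos: [541.6, 42.3, 243.6]
tcp_rot: [-3.14, 0.002, -2.687]
ft_force: [2.9, -4.2, 3.6]
opening: 0.005
grip_force: 2.3
```

Run:
```python
from h import *
s=state();print(s["eef_pos"],s["ft_force"])
c=read_camera("wrist")
for q,z in (("wheel_hub",234),("spoke_handle",257)):
    for d in look_for(q,"wrist")[:2]: print(q,d["xy"],d["conf"],wray(c,d["xy"],z))
```

```text
[541.55363814  42.25800267 243.6492571 ] [ 2.94251989 -4.19340983  3.58111954]
wheel_hub [335.1, 234.7] 0.61 [535.52089374  49.54753824 234.        ]
wheel_hub [187.1, 259.8] 0.39 [597.87489687 -32.14490357 234.        ]
spoke_handle [353.4, 232.5] 0.77 [522.72482121  52.98976401 257.        ]
spoke_handle [358.6, 122.4] 0.69 [469.25533653  28.30155627 257.        ]
```

Request:
{"op": "jog_arm", "data": {"targets": [{"turn": [0, 0, 0], "slide": [-4, 10, 2], "claw": 0}, {"turn": [0, 0, 0], "slide": [-2, 10, 0], "claw": 0}, {"turn": [0, 0, 0], "slide": [-1, 11, 0], "claw": 0}, {"turn": [0, 0, 0], "slide": [1, 11, 0], "claw": 0}, {"turn": [0, 0, 0], "slide": [4, 10, 0], "claw": 0}]}}

```text
t: 5.82
eef_pos: [538.7, 94.9, 244.4]
tcp_rot: [3.141, -0.002, -2.686]
ft_force: [-2.0, -2.9, -2.5]
opening: 0.005
grip_force: 1.9
```

Run:
```python
from h import *
s=state();print(s["eef_pos"],s["ft_force"])
c=read_camera("top")
cv2.imwrite("pics/t2.png",cv2.resize(c["frame"][120:220,220:340],None,fx=5,fy=5,interpolation=cv2.INTER_CUBIC))
for d in look_for("spoke_handle","top")[:2]: print(d["xy"],d["conf"],ray_z(c,d["xy"],257))
```

```text
[538.71838     94.94206531 244.36076639] [-1.97797882 -2.94993327 -2.53783364]
```

View pics/t2.png

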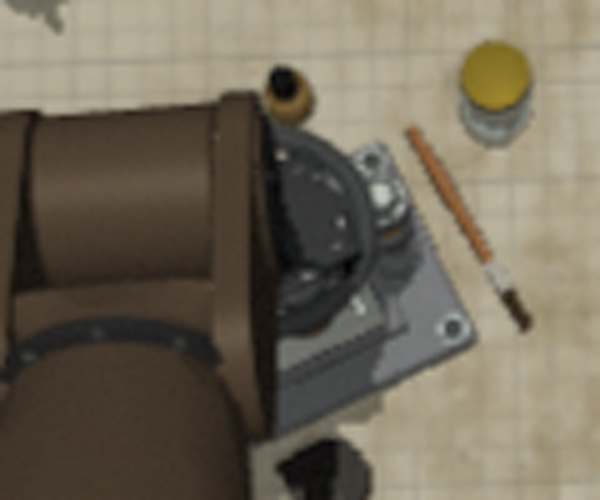

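The arm hides the handle, but its old spot near (305, 290) is empty and the force is about 3.5 N, so the wheel is turning. Pushing on.

Request:
{"op": "jog_arm", "data": {"targets": [{"turn": [0, 0, 0], "slide": [4, 10, 0], "claw": 0}, {"turn": [0, 0, 0], "slide": [7, 8, 0], "claw": 0}, {"turn": [0, 0, 0], "slide": [8, 8, 0], "claw": 0}, {"turn": [0, 0, 0], "slide": [9, 6, 0], "claw": 0}, {"turn": [0, 0, 0], "slide": [10, 4, 0], "claw": 0}]}}

```text
t: 6.55
eef_pos: [577.8, 130.5, 244.4]
tcp_rot: [3.141, -0.001, -2.687]
ft_force: [-3.7, -2.7, -4.0]
opening: 0.003
grip_force: 2.6
```

Request:
{"op": "jog_arm", "data": {"targets": [{"turn": [0, 0, 0], "slide": [10, 2, 0], "claw": 0}, {"turn": [0, 0, 0], "slide": [11, 1, 0], "claw": 0}, {"turn": [0, 0, 0], "slide": [11, -1, 0], "claw": 0}, {"turn": [0, 0, 0], "slide": [10, -4, 0], "claw": 0}, {"turn": [0, 0, 0], "slide": [10, -4, 0], "claw": 0}]}}

```text
t: 7.18
eef_pos: [630.2, 124.1, 244.8]
tcp_rot: [3.141, 0.001, -2.687]
ft_force: [-2.2, 3.2, -2.1]
opening: 0.002
grip_force: 1.8
```

Request:
{"op": "jog_arm", "data": {"targets": [{"turn": [0, 0, 0], "slide": [7, -7, 0], "claw": 0}, {"turn": [0, 0, 0], "slide": [7, -8, 0], "claw": 0}, {"turn": [0, 0, 0], "slide": [6, -9, 0], "claw": 0}, {"turn": [0, 0, 0], "slide": [4, -10, 0], "claw": 0}, {"turn": [0, 0, 0], "slide": [2, -10, 0], "claw": 0}]}}

```text
t: 7.8
eef_pos: [655.3, 79.5, 244.5]
tcp_rot: [3.141, -0.0, -2.687]
ft_force: [-3.3, 4.7, -2.8]
opening: 0.003
grip_force: 2.8
```

Request:
{"op": "jog_arm", "data": {"targets": [{"turn": [0, 0, 0], "slide": [1, -11, 0], "claw": 0}, {"turn": [0, 0, 0], "slide": [-1, -11, 0], "claw": 0}, {"turn": [0, 0, 0], "slide": [-4, -10, 0], "claw": 0}, {"turn": [0, 0, 0], "slide": [-4, -10, 0], "claw": 0}, {"turn": [0, 0, 0], "slide": [-7, -8, 0], "claw": 0}]}}

```text
t: 8.43
eef_pos: [640.3, 29.3, 244.8]
tcp_rot: [-3.141, 0.001, -2.687]
ft_force: [3.8, 3.5, -2.9]
opening: 0.003
grip_force: 2.1
```

Request:
{"op": "jog_arm", "data": {"targets": [{"turn": [0, 0, 0], "slide": [-7, -8, 0], "claw": 0}, {"turn": [0, 0, 0], "slide": [-9, -6, 0], "claw": 0}, {"turn": [0, 0, 0], "slide": [-10, -4, 0], "claw": 0}, {"turn": [0, 0, 0], "slide": [-10, -2, 0], "claw": 0}, {"turn": [0, 0, 0], "slide": [-11, -1, 0], "claw": 0}]}}

```text
t: 9.05
eef_pos: [592.7, 8.7, 244.8]
tcp_rot: [-3.141, 0.0, -2.687]
ft_force: [4.1, -0.6, -2.8]
opening: 0.005
grip_force: 2.0
```

Request:
{"op": "jog_arm", "data": {"targets": [{"turn": [0, 0, 0], "slide": [-6, 1, 0], "claw": 0}, {"turn": [0, 0, 0], "slide": [-5, 1, 0], "claw": 0}, {"turn": [0, 0, 0], "slide": [-5, 1, 0], "claw": 0}, {"turn": [0, 0, 0], "slide": [-4, 1, 0], "claw": 0}, {"turn": [0, 0, 0], "slide": [0, 0, 0], "claw": 0}]}}

```text
t: 9.68
eef_pos: [572.9, 13.3, 244.7]
tcp_rot: [3.141, -0.001, -2.687]
ft_force: [0.8, -1.8, -0.4]
opening: 0.002
grip_force: 0.7
```

Request:
{"op": "jog_arm", "data": {"targets": [{"turn": [0, 0, 0], "slide": [-4, 2, 0], "claw": 0}, {"turn": [0, 0, 0], "slide": [-4, 2, 0], "claw": 0}, {"turn": [0, 0, 0], "slide": [-3, 2, 0], "claw": 0}, {"turn": [0, 0, 0], "slide": [-2, 1, 0], "claw": 0}, {"turn": [0, 0, 0], "slide": [0, 0, 0], "claw": 0}]}}

```text
t: 10.3
eef_pos: [560.1, 20.4, 244.7]
tcp_rot: [3.141, -0.0, -2.687]
ft_force: [-0.3, -1.1, -0.1]
opening: 0.005
grip_force: 0.8
```

Request:
{"op": "jog_arm", "data": {"targets": [{"turn": [0, 0, 0], "slide": [5, -5, 0], "claw": 0}, {"turn": [0, 0, 0], "slide": [0, 0, 45], "claw": 0}, {"turn": [0, 0, 0], "slide": [0, 0, 50], "claw": 0}, {"turn": [0, 0, 0], "slide": [34, 36, 25], "claw": 0}, {"turn": [0, 0, 0], "slide": [32, 38, 25], "claw": 0}]}}

```text
t: 10.92
eef_pos: [632.2, 89.7, 391.3]
tcp_rot: [3.142, 0.001, -2.688]
ft_force: [0.9, -0.8, -0.2]
opening: 0.008
grip_force: 0.0
```

Request:
{"op": "jog_arm", "data": {"targets": [{"turn": [0, 0, 0], "slide": [0, 0, 0], "claw": 0}, {"turn": [0, 0, 0], "slide": [0, 0, 0], "claw": 0}]}}

```text
t: 11.18
eef_pos: [631.0, 88.9, 388.8]
tcp_rot: [3.141, -0.001, -2.686]
ft_force: [0.1, -0.4, -0.4]
opening: 0.006
grip_force: 0.0
```

```bash
cat > chk.py <<'E'
from h import *
import sys
c=read_camera("wrist");cv2.imwrite(f"pics/{sys.argv[1]}.png",cv2.resize(c["frame"][80:280,220:420],None,fx=3,fy=3,interpolation=cv2.INTER_CUBIC))
s=state();print(s["t"],s["eef_pos"])
for q,z in (("wheel_hub",224),("spoke_handle",247)):
    for d in look_for(q,"wrist")[:2]: print(q,d["xy"],d["conf"],wray(c,d["xy"],z))
print("orig hub/handle top seen now:",wproj(c,[595.3,70.8,224]))
E
python3 chk.py w2
python3 - <<'E'
import cv2;from h import *
# recompute start bearing from picture w1 pixels for comparison
E
```

```text
11.225 [630.79177724  88.55897716 388.91381502]
wheel_hub [316.5, 151.5] 0.56 [596.91831642  68.58984636 224.        ]
spoke_handle [309.1, 90.1] 0.84 [542.19472144  33.80654236 247.        ]
orig hub/handle top seen now: [318.98453097 151.05927029]
```

View pics/w2.png

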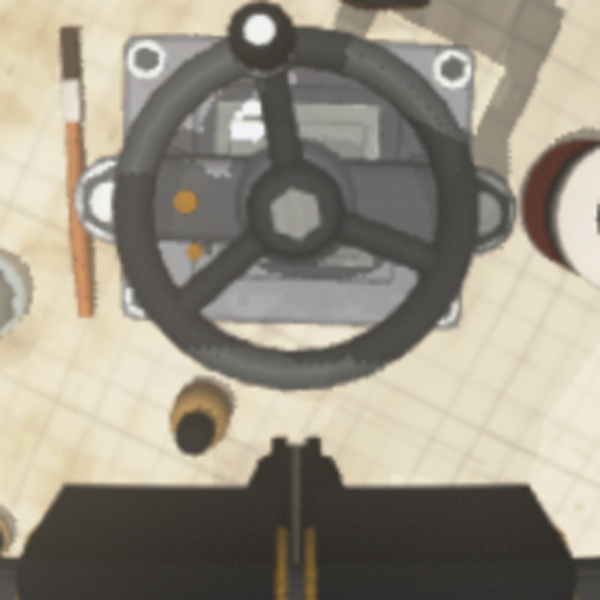

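The press is back in view: hub at crop (295, 215), and the handle top at (260, 30) against (285, 22) at the start. About 7.5° is still missing, so I'll go back and push roughly 8 mm more.

Request:
{"op": "jog_arm", "data": {"targets": [{"turn": [0, 0, 0], "slide": [-32, -38, -25], "claw": 0}, {"turn": [0, 0, 0], "slide": [-34, -36, -25], "claw": 0}, {"turn": [0, 0, 0], "slide": [0, 0, -50], "claw": 0}, {"turn": [0, 0, 0], "slide": [0, 0, -45], "claw": 0}, {"turn": [0, 0, 0], "slide": [0, 0, 0], "claw": 0}]}}

```text
t: 11.95
eef_pos: [563.8, 14.6, 242.6]
tcp_rot: [3.139, -0.005, -2.688]
ft_force: [-0.3, -0.1, 0.7]
opening: 0.005
grip_force: 0.0
```

Request:
{"op": "jog_arm", "data": {"targets": [{"turn": [0, 0, 0], "slide": [-4, 4, 0], "claw": 0}, {"turn": [0, 0, 0], "slide": [-3, 3, 0], "claw": 0}, {"turn": [0, 0, 0], "slide": [-2, 2, 0], "claw": 0}, {"turn": [0, 0, 0], "slide": [-2, 1, 0], "claw": 0}, {"turn": [0, 0, 0], "slide": [0, 0, 0], "claw": 0}]}}

```text
t: 12.58
eef_pos: [554.3, 25.2, 245.1]
tcp_rot: [-3.141, 0.001, -2.687]
ft_force: [1.1, -2.2, 2.2]
opening: 0.003
grip_force: 1.4
```

Request:
{"op": "jog_arm", "data": {"targets": [{"turn": [0, 0, 0], "slide": [5, -5, 0], "claw": 0}, {"turn": [0, 0, 0], "slide": [0, 0, 45], "claw": 0}, {"turn": [0, 0, 0], "slide": [0, 0, 50], "claw": 0}, {"turn": [0, 0, 0], "slide": [36, 34, 25], "claw": 0}, {"turn": [0, 0, 0], "slide": [36, 35, 25], "claw": 0}]}}

```text
t: 13.2
eef_pos: [632.1, 89.6, 390.8]
tcp_rot: [3.141, 0.0, -2.688]
ft_force: [-0.0, -0.4, -0.0]
opening: 0.011
grip_force: 0.0
```

Request:
{"op": "jog_arm", "data": {"targets": [{"turn": [0, 0, 0], "slide": [0, 0, 0], "claw": 0}, {"turn": [0, 0, 0], "slide": [0, 0, 0], "claw": 0}]}}

```text
t: 13.45
eef_pos: [630.9, 88.9, 388.5]
tcp_rot: [3.14, -0.002, -2.686]
ft_force: [-0.1, -0.9, -0.4]
opening: 0.006
grip_force: 0.0
```

```bash
python3 chk.py w3
```

```text
13.5 [630.6769625   88.61805041 388.59490551]
wheel_hub [318.4, 150.5] 0.95 [594.77168021  69.93888597 224.        ]
spoke_handle [316.2, 91.3] 0.82 [540.03720217  40.72135506 247.        ]
orig hub/handle top seen now: [318.89925469 151.28059162]
```

View pics/w3.png

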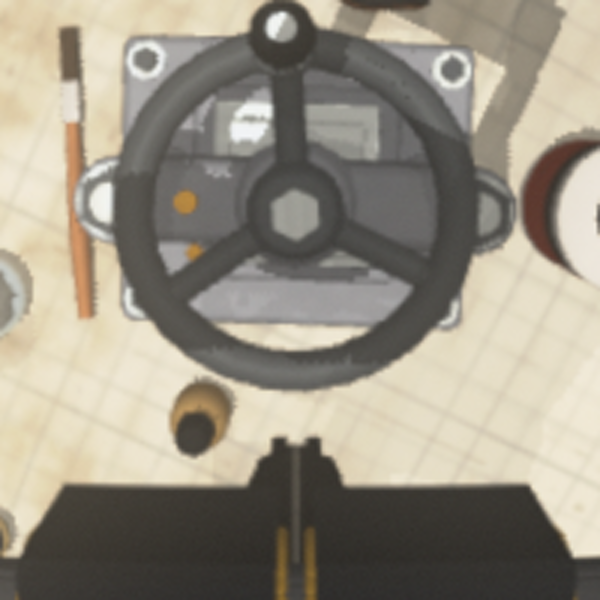

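The handle top is at crop (281, 25) and the hub at (295, 214), so it is only about 1° short. I'll compare the spoke angles between the start picture and this one.

```bash
cat > pol.py <<'E'
import cv2,numpy as np,sys
def prof(f,rs):
    g=cv2.cvtColor(cv2.imread(f),cv2.COLOR_BGR2GRAY)
    m=cv2.inRange(g[185:245,265:325],105,190);m=cv2.connectedComponentsWithStats(m)
    k=1+np.argmax(m[2][1:,4]);hx,hy=m[3][k]+[265,185]
    p=cv2.warpPolar(g,(220,1440),(hx,hy),220,cv2.INTER_LINEAR).astype(float)
    out=[]
    for a0 in (265,150,30):
        w=(np.arange(-60,61)+a0*4)%1440
        q=np.clip(75-p[w][:,rs[0]:rs[1]],0,None).mean(1) # dark spoke
        c=(q*np.arange(-60,61)).sum()/q.sum()/4+a0; out.append(round(c,2))
    w=np.arange(-70,71)+1060
    q=(p[w][:,175:215]<45).sum(1);hd=(q*w).sum()/q.sum()/4
    return (round(hx,1),round(hy,1)),out,round(hd,2)
for f in sys.argv[1:]: print(f,prof(f"pics/{f}.png",(70,130)),prof(f"pics/{f}.png",(60,110))[1])
E
python3 pol.py w1 w2 w3
```

```text
w1 ((np.float64(294.6), np.float64(215.6)), [np.float64(268.2), np.float64(149.11), np.float64(27.08)], np.float64(nan)) [np.float64(267.87), np.float64(150.67), np.float64(28.35)]
w2 ((np.float64(295.1), np.float64(213.2)), [np.float64(260.52), np.float64(149.11), np.float64(23.94)], np.float64(270.0)) [np.float64(261.31), np.float64(150.39), np.float64(24.38)]
w3 ((np.float64(294.7), np.float64(214.2)), [np.float64(267.22), np.float64(149.42), np.float64(26.47)], np.float64(nan)) [np.float64(267.2), np.float64(149.66), np.float64(28.3)]pol.py:13: RuntimeWarning: invalid value encountered in scalar divide
  q=(p[w][:,175:215]<45).sum(1);hd=(q*w).sum()/q.sum()/4
```

Request:
{"op": "jog_arm", "data": {"targets": [{"turn": [0, 0, 0], "slide": [-36, -35, -25], "claw": 0}, {"turn": [0, 0, 0], "slide": [-36, -34, -25], "claw": 0}, {"turn": [0, 0, 0], "slide": [0, 0, -50], "claw": 0}, {"turn": [0, 0, 0], "slide": [0, 0, -45], "claw": 0}, {"turn": [0, 0, 0], "slide": [0, 0, 0], "claw": 0}]}}

```text
t: 14.22
eef_pos: [557.7, 19.7, 242.6]
tcp_rot: [3.139, -0.005, -2.688]
ft_force: [-0.7, -0.3, 0.7]
opening: 0.002
grip_force: 0.0
```

Request:
{"op": "jog_arm", "data": {"targets": [{"turn": [0, 0, 0], "slide": [-3, 3, 0], "claw": 0}, {"turn": [0, 0, 0], "slide": [-1, 1, 0], "claw": 0}, {"turn": [0, 0, 0], "slide": [-1, 1, 0], "claw": 0}, {"turn": [0, 0, 0], "slide": [-0.5, 0.8, 0], "claw": 0}, {"turn": [0, 0, 0], "slide": [0, 0, 0], "claw": 0}]}}

```text
t: 14.85
eef_pos: [554.2, 25.8, 245.2]
tcp_rot: [-3.141, 0.001, -2.687]
ft_force: [1.8, -1.8, 3.2]
opening: 0.002
grip_force: 1.8
```

Request:
{"op": "jog_arm", "data": {"targets": [{"turn": [0, 0, 0], "slide": [5, -5, 0], "claw": 0}, {"turn": [0, 0, 0], "slide": [0, 0, 45], "claw": 0}, {"turn": [0, 0, 0], "slide": [0, 0, 50], "claw": 0}, {"turn": [0, 0, 0], "slide": [36, 34, 25], "claw": 0}, {"turn": [0, 0, 0], "slide": [36, 34, 25], "claw": 0}]}}

```text
t: 15.48
eef_pos: [631.6, 89.5, 390.9]
tcp_rot: [3.141, 0.0, -2.688]
ft_force: [0.5, -0.0, 0.4]
opening: 0.001
grip_force: 0.0
```

Request:
{"op": "jog_arm", "data": {"targets": [{"turn": [0, 0, 0], "slide": [0, 0, 0], "claw": 0}, {"turn": [0, 0, 0], "slide": [0, 0, 0], "claw": 0}]}}

```text
t: 15.72
eef_pos: [630.4, 88.7, 388.5]
tcp_rot: [3.141, -0.002, -2.686]
ft_force: [-0.9, 0.1, 0.1]
opening: 0.006
grip_force: 0.0
```

```bash
python3 chk.py w4; python3 pol.py w1 w3 w4 2>/dev/null
```

```text
15.775 [630.18769386  88.40229686 388.68010182]
wheel_hub [318.5, 152.7] 0.79 [596.4105391   70.89618206 224.        ]
wheel_hub [322.0, 122.5] 0.39 [565.25455567  59.82861188 224.        ]
spoke_handle [314.0, 92.0] 0.68 [541.15195591  38.86688119 247.        ]
orig hub/handle top seen now: [318.87053912 151.74957313]
w1 ((np.float64(294.6), np.float64(215.6)), [np.float64(268.2), np.float64(149.11), np.float64(27.08)], np.float64(nan)) [np.float64(267.87), np.float64(150.67), np.float64(28.35)]
w3 ((np.float64(294.7), np.float64(214.2)), [np.float64(267.22), np.float64(149.42), np.float64(26.47)], np.float64(nan)) [np.float64(267.2), np.float64(149.66), np.float64(28.3)]
w4 ((np.float64(294.9), np.float64(215.3)), [np.float64(267.53), np.float64(146.77), np.float64(26.05)], np.float64(nan)) [np.float64(267.56), np.float64(145.11), np.float64(27.97)]
```

View pics/w4.png

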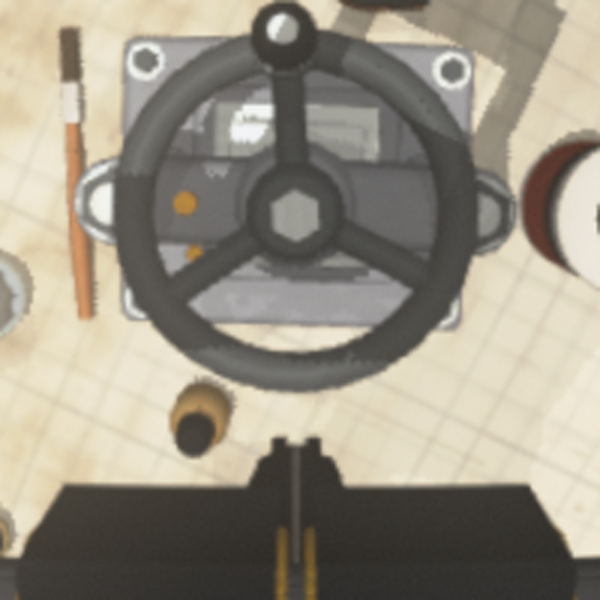

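The handle top is at crop (283, 25) and the hub at (295, 215), matching the start to about 0.5°. The brush, tin and dye bottle are where they were, and the robot is clear, so I'm handing in.

```bash
python3 -c "
from cell import *
print(job_done())"
```

```text
the job is handed in; nothing more can be done
None
```

I pushed the wheel one full clockwise turn with closed fingers, the handle ended about 0.5° from its starting bearing, and I handed the job in at about 15.8 s; I didn't check the pad on the heel directly.

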